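Zero the bench dial gauge and hold the loupe over it

TASK

The thickness gauge stands on its setting disc: turn the knurled bezel of its dial until the wedge-shaped zero mark lies under the needle's long end, and let go. Then pick up the loupe by its handle, keeping off the lens, and hold it level and still, centred over the dial, with its lens ring at the height of the collar clamped on the gauge's column (the collar marks the focal height), without the loupe touching the gauge. Leave the collar, torch, jar and drill case where they are; the program finishes while the robot is holding the loupe there.

Things in the scene. Friction and masses are not known exactly. Their poses are not given: they have to be found in the camera images.
- gauge: bench thickness gauge, fixed to the bench: grey cast base 200 x 92 mm, 20 mm high, a dial that faces straight up, and behind it a 14 mm steel column, 149 mm tall, joined to the dial's stem by a grey arm whose top is 66 mm above the bench (71 mm at the column). Origin on the bench under the dial's centre; +x points from the dial to the column (column axis 115 mm away), z up. The base reaches from x = -55 to +145 mm and y = -46 to +46 mm
- dial_centre (a point): centre of the dial, on its axis, at the height of the bezel's top edge (98 mm above the bench). The bezel is a knurled round aluminium ring of 56 mm diameter, from 84 to 98 mm above the bench; below it is the dial's fixed case of 49 mm diameter (73 to 84 mm), and below that only the stem and the arm. The white dial face turns with the bezel
- bezel_ring (a joint): angle of the bezel with its dial face, rad, counterclockwise from above positive; at 0 the zero mark points along the gauge's -x. Light friction (0.05 N m), stays where it is left. The dial is zeroed when this equals needle_hand
- zero_mark (a point): the zero mark of the dial face, a solid black wedge at the edge with its tip toward the centre (the other 39 marks are thin lines, 9 degrees apart); the point is 20 mm from the dial's axis
- needle_hand (a joint): angle of the black needle, rad, counterclockwise from above positive; at 0 it points along the gauge's -x. It is under the dial's cover and does not move. At the start it is 0.4 to 1.4 rad counterclockwise of the zero mark
- needle_tip (a point): the long thin end of the needle, 20 mm from the dial's axis (the short thick end is its tail)
- focus_mark (a point): centre of the shaft collar, a dark steel ring of 25 mm diameter and 12 mm height clamped on the column; its mid-height, 126 to 138 mm above the bench, is the height at which the lens is in focus
- loupe: battery loupe lying flat, about 155 mm long: black handle 90 mm long, 24 mm wide, 22 mm high with flat sides (made to be gripped across its width), and a round lens head at one end. 95 to 190 g. Origin under the middle of the handle; +x points along the handle to the lens, z up through the lens. The centre of mass is about 20 mm from the origin toward the lens
- lens_centre (a point): centre of the lens, 78 mm from the loupe's origin along its x and 11 mm above its underside. The lens ring is 61 mm in diameter and 12 mm thick, its mid-plane through this point
- loupe_head: lens head of the loupe: black ring with the clear lens and its short 18 mm wide neck, part of the loupe, same origin and axes as the loupe; it begins 42 mm from that origin; not to be gripped or pressed
- torch: bystander: dark grey torch lying down, 142 mm long, 39 mm thick, origin under its middle, long axis along its y; it and the loupe lie either side of the gauge, in either order
- jar: bystander: small amber jar with black lid, 48 mm diameter, 60 mm tall, origin at the centre of its underside
- drill_case: bystander: flat drill bit case, red over black, 60 x 120 x 26 mm, origin at the centre of its underside, long axis along its y
There are look-alikes about, which are no part of the job. Several things have the shape of the loupe; the one meant has the colours described above.

How it is judged:
By the outcome, as a careful person would: the job done as asked, in the order asked, and still so for the second after the job is handed in, while the arm keeps its last pose, push and grip.
It also fails if it takes over 56 s, if anything falls off the work surface, if the arm or the gripper's body presses on something with over 40 N, if the wrist force passes 120 N, or if a joint passes its speed limit or range.

ROBOT

A 6-joint arm with a two-finger parallel gripper is mounted at the origin on a cart in front of the work surface, level with it; the furniture and walls round the work are solid. World frame = base frame: x ahead of the robot, y to its left, z up, the work surface at z = 0. Lengths are in m, angles in degrees, forces in N, time in s.
With the tool pointing down it reaches from about 0.25 to 0.725 m from the base axis. Payload 4 kg.
Tool frame: the origin (TCP) lies between the finger pads; the fingertips stand 22 mm ahead of it and the grasp point (between the pads) lies 3 mm ahead of it; z points along the fingers, y is the line along which they close (so a half turn about z gives the same grasp; the last joint's range is limited). The gripper opens to 85 mm and grips with 20 to 120 N. Pads are 22 mm wide; open, the fingers measure 114 mm over their backs; the gripper's body (76 mm by 85 mm) begins 54 mm behind the grasp point. The pads swing forward as they close: fully open they stand 13 mm farther back than shut.
Start: joints at [66.864, 13.785, 0.286, 76.501, 0, 90], TCP at [0.196, 0.46, 0.253] pointing down, gripper open.
Joint ranges: [-155.79, 155.79], [-60.16, 107.12], [-62.33, 73.08], [-114, 123.19], [-81.49, 82.49], [-180, 180]. Speed limits (degrees/s): [159.86, 159.86, 180, 180, 180, 180].

INTERFACE

Orientations are given as a 3x3 rotation matrix whose columns are the frame's x, y, z axes.
In Python, from cell import arm gives the robot as it stands. The module is installed in compiled form; this text tells all that it offers.
- The arm moves only by the tool move_arm, never from a script. Its arguments are lists of equal length, an entry for each row: "offset": the shift along the world's x, y, z in units of 25 mm (1.0 is 25 mm), a list of three; "dr": the turn, a rotation vector about the world's x, y, z in units of 5 degrees (1.0 is 5 degrees), a list of three; "jaw": the opening, from 0 (shut) to 1 (fully open). A call has 1 to 8 rows; each row shifts and turns the commanded pose from where the row before left it; what a row does not reach is not made up. A row lasts 1/8 s, in which the tool goes at most 62.5 mm and 10.7 degrees, less where a joint would pass 70% of its speed; a pose out of reach is approached as far as the arm can. A call is refused whole if a number of a shift passes 1 or a number of a turn 1, either way. A call with a gripper value outside its range is refused whole. The fingers move at their own pace and stop on an object; the grip force is fixed at half the most. Time passes only in rows, so rows that do not move let the fingers close. It gives the time, the measured TCP pose, the force, the opening and the grip force at its end, in the units of the state.
- arm.get_obs(): the state, without advancing time (a new reading comes with each control period).
- arm.camera(name): name is "scene" or "top" or "wrist"; returns (picture, depth): 384x512x3 uint8, blue, green, red; 384x512 float32, m along the optical axis (not along the pixel's ray), 0 where there is no reading.
- arm.calibration(name): a dict with "intrinsics" (3x3 intrinsics, pixels), "camera_from_world" (4x4, takes a point from world to camera coordinates). Camera axes: x right, y down, z forward; pixel columns grow to the right and rows downward; lengths in m; the calibration is good to about 2 mm. A picture is of the moment at which its call begins: read the wrist's pose just before it. calibration takes no time and is no camera call; for the wrist camera it gives the pose at the moment of the call.
- arm.hand_in(): hands the job in; it is judged then, once.
Trained networks look in the newest picture that a camera, given by its name, has taken for a name from the list of things; names that differ only in an ending like _2 or _b are one class to them, and where a whole thing is asked for, a point or a joint stands for the part that bears it (a point fixed in the world has none). Each returns a list of dicts, best first, with "confidence" (0 to 1); they miss things now and then, are a little off and sometimes report something else, mostly with a low value. They report only what shows in the picture. A call takes as long as a camera call. They do not tell look-alikes from the thing itself.
- arm.recognise(camera, label): "box" ([left, top, right, bottom] in pixels, round what is visible of it).
- arm.silhouettes(camera, label): "pixels" (384x512 bool, what is visible of it) and "box" ([left, top, right, bottom] in pixels, round what is visible of it).
- arm.landmark_of(camera, label): "point" ([column, row] in pixels: a listed point, or the origin of a listed thing).
The state is a dict: "t": time; "qpos": joint angles; "joint_velocities": joint speeds; "effort": joint torques, N m; "position": TCP position; "ee_rot": TCP orientation; "contact_force": force on the tool from outside, world axes, zero at the start; "moment": the same for the moment, N m; "opening": opening from 0.0 (shut) to 1.0 (fully open); "finger_force": force on a finger pad.
Only numpy, scipy, OpenCV 4.12 (cv2) and the standard library are available. Lean on these libraries where they do the work, as an engineer would, in place of code of your own. Each camera call takes 0.05 s, during which the arm holds its last target. There are 200 camera calls.

## Working session

There is one attempt and no reset: what is moved stays moved. The work goes in short steps, Python scripts to look and compute and a tool call to move; the robot and the scene stay as the last step left them, time stands still between calls to the robot, and variables do not carry over. Pictures are saved under pics/ and viewed, at most 10 in all, crops included, and the job is handed in when it is done.

Besides the shell and the picture viewer there is one more tool, called after "Request:" as a command line: name --argument value ..., lists and objects as JSON in quotes. move_arm: Moves the arm, as the interface text tells. Its arguments: {"type":"object","properties":{"offset":{"type":"array","items":{"type":"array","items":{"type":"number"}}},"dr":{"type":"array","items":{"type":"array","items":{"type":"number"}}},"jaw":{"type":"array","items":{"type":"number"}}},"required":["offset","dr","jaw"]}

```bash
mkdir -p pics
cat > h.py <<'E'
import numpy as np, cv2
from cell import arm
def back(cam,px,z=None,depth=None):
    c=arm.calibration(cam);K=c["intrinsics"];T=np.linalg.inv(c["camera_from_world"])
    r=np.linalg.inv(K)@np.array([px[0],px[1],1.0])
    if depth is not None: return (T@np.append(r*depth,1))[:3]
    d=T[:3,:3]@r;o=T[:3,3];return o+d*(z-o[2])/d[2]
def proj(cam,p):
    c=arm.calibration(cam);q=c["camera_from_world"]@np.append(p,1);q=c["intrinsics"]@q[:3];return q[:2]/q[2]
E
python3 - <<'E'
from h import *
np.set_printoptions(precision=4,suppress=True)
o=arm.get_obs();print(o["t"],o["position"],o["ee_rot"])
a,d=arm.camera("top");s,ds=arm.camera("scene")
cv2.imwrite("pics/top.png",cv2.resize(a,(768,576)));cv2.imwrite("pics/scene.png",cv2.resize(s,(768,576)))
Z=dict(gauge=0,dial_centre=.098,zero_mark=.096,needle_tip=.096,focus_mark=.132,loupe=0,lens_centre=.011,torch=0,jar=0,drill_case=0)
for n,z in Z.items():
  for r in arm.landmark_of("top",n)[:4]:
    print(n,round(r["confidence"],2),np.round(r["point"],1),back("top",r["point"],z=z))
print(arm.get_obs()["t"])
E
```

```text
0.0 [0.1962 0.4593 0.2524] [[-0.9196  0.3929 -0.0008]
 [ 0.3929  0.9196 -0.0019]
 [ 0.     -0.0021 -1.    ]]
gauge 0.6 [266.1 203.2] [ 0.5348 -0.0191  0.    ]
dial_centre 0.56 [267.1 197. ] [ 0.5359 -0.0178  0.098 ]
dial_centre 0.37 [157.5 211.7] [0.4862 0.2978 0.098 ]
zero_mark 0.76 [267.  203.1] [ 0.5182 -0.0178  0.096 ]
focus_mark 0.42 [270.6 152.5] [ 0.6605 -0.0249  0.132 ]
loupe 0.95 [219.7 186.6] [0.5858 0.1304 0.    ]
loupe 0.84 [160.  212.8] [0.4971 0.3154 0.    ]
lens_centre 0.7 [198.6 198. ] [0.5451 0.1945 0.011 ]
lens_centre 0.64 [164.3 190.1] [0.5683 0.304  0.011 ]
lens_centre 0.38 [157.3 213.3] [0.4938 0.3209 0.011 ]
torch 0.68 [359.9 221.7] [ 0.4815 -0.3169  0.    ]
jar 0.49 [298.1 245.6] [ 0.4026 -0.1207  0.    ]
drill_case 0.89 [220.6 250.7] [0.3823 0.1202 0.    ]
0.6
```

View pics/top.png

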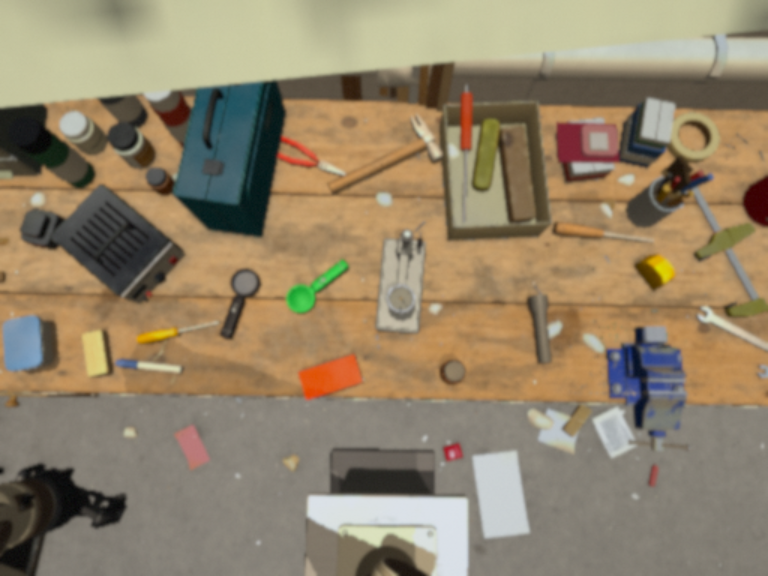

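View pics/scene.png

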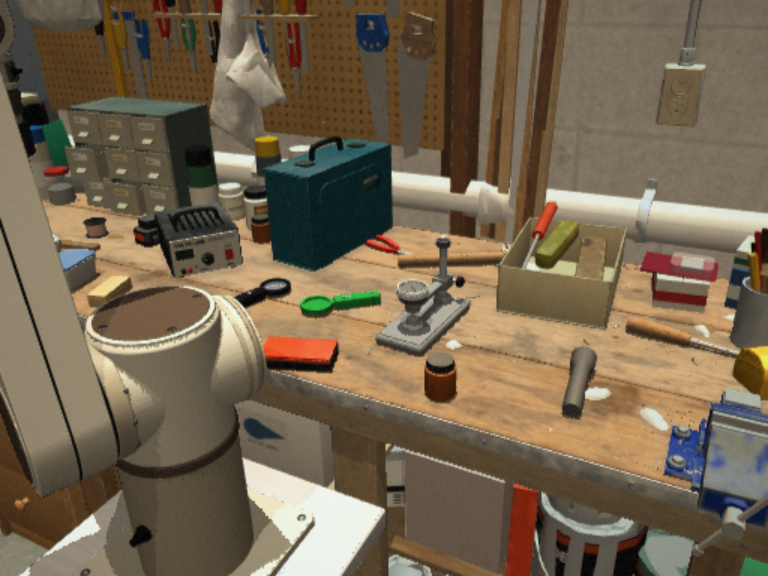

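The picture (768 px scale) shows the gauge dial at (401,297), with its column toward +x. Two things have the loupe's shape: a green one at (315,288) and a black one at (240,300). The black one fits the description (black handle and ring), and I'll confirm it from close by. The torch is at (541,325), the jar at (453,371) and the case at (330,377).

Now I'll move over the dial.

Request:
move_arm --offset '[[0.7,-0.96,0],[0.7,-0.96,0],[0.7,-0.96,0],[0.7,-0.96,0],[0.7,-0.96,0],[0.7,-0.96,0],[0.7,-0.96,0],[0.7,-0.96,0]]' --dr '[[0,0,-1],[0,0,-1],[0,0,-1],[0,0,-1],[0,0,-1],[0,0,-1],[0,0,-1],[0,0,-1]]' --jaw '[1,1,1,1,1,1,1,1]'

```text
t: 1.6
position: [0.337, 0.267, 0.2535]
ee_rot: [[-0.449, 0.893, 0.0], [0.893, 0.449, 0.0], [0.0, 0.0, -1.0]]
contact_force: [-0.5, 0.9, -0.3]
opening: 1.002
finger_force: 0.0
```

Request:
move_arm --offset '[[0.7,-0.96,0],[0.7,-0.96,0],[0.7,-0.96,0],[0.7,-0.96,0],[0.7,-0.96,0],[0.7,-0.96,0],[0.7,-0.96,0],[0.7,-0.96,0]]' --dr '[[0,0,-1],[0,0,-1],[0,0,-1],[0,0,-1],[0,0,-1],[0,0,-1],[0,0,-1],[0,0,-1]]' --jaw '[1,1,1,1,1,1,1,1]'

```text
t: 2.6
position: [0.477, 0.0749, 0.2534]
ee_rot: [[0.23, 0.973, 0.0], [0.973, -0.23, 0.0], [0.0, 0.0, -1.0]]
contact_force: [1.0, -0.4, -0.3]
opening: 1.004
finger_force: 0.0
```

Run:
```python
from h import *
np.set_printoptions(precision=4,suppress=True)
o=arm.get_obs();print(o["t"],o["position"],o["qpos"],o["ee_rot"])
c=arm.calibration("wrist");print(np.linalg.inv(c["camera_from_world"]),c["intrinsics"][0,0])
a,d=arm.camera("wrist");cv2.imwrite("pics/w1.png",a)
for n,z in dict(dial_centre=.098,zero_mark=.096,needle_tip=.096,focus_mark=.132).items():
  for r in arm.landmark_of("wrist",n)[:4]:
    print(n,round(r["confidence"],2),np.round(r["point"],1),back("wrist",r["point"],z=z))
```

```text
2.6 [0.477  0.0749 0.2534] [  8.9259  11.8276  -2.2162  75.9383   0.0043 112.2315] [[ 0.2301  0.9732  0.0003]
 [ 0.9732 -0.2301  0.0001]
 [ 0.0002  0.0003 -1.    ]]
[[ 0.9732 -0.2217 -0.0616  0.4929]
 [-0.2301 -0.9385 -0.2576  0.1417]
 [-0.0007  0.2649 -0.9643  0.3742]
 [ 0.      0.      0.      1.    ]] 306.03496154954036
dial_centre 0.78 [320.9 256.3] [ 0.5301 -0.016   0.098 ]
zero_mark 0.73 [303.  258.4] [ 0.5116 -0.014   0.096 ]
needle_tip 0.35 [168.1 144.4] [0.413  0.1266 0.096 ]
focus_mark 0.93 [471.2 254.3] [ 0.6515 -0.0218  0.132 ]
```

View pics/w1.png

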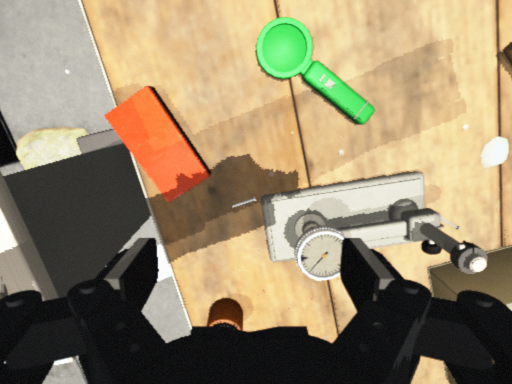

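The picture shows the dial at (321,256), with its small yellow-centred needle pointing lower left. The green look-alike is at (310,70), the red case at (157,143) and the jar at (226,313). I'll go closer for a proper view of the dial.

Request:
move_arm --offset '[[0.32,-0.81,-0.62],[0.32,-0.81,-0.62],[0.32,-0.81,-0.62],[0.32,-0.81,-0.62],[0.32,-0.81,-0.62],[0.32,-0.81,-0.62],[0,0,0]]' --dr '[[0,0,0],[0,0,0],[0,0,0],[0,0,0],[0,0,0],[0,0,0],[0,0,0]]' --jaw '[1,1,1,1,1,1,1]'

```text
t: 3.72
position: [0.5236, -0.0456, 0.1591]
ee_rot: [[0.227, 0.974, -0.003], [0.974, -0.227, 0.0], [-0.0, -0.003, -1.0]]
contact_force: [-0.1, 0.4, 0.2]
opening: 1.0
finger_force: 0.0
```

```bash
cat > dial.py <<'E'
from h import *
import sys
np.set_printoptions(precision=4,suppress=True)
o=arm.get_obs();print(o["t"],o["position"])
a,d=arm.camera("wrist")
P={}
for n,z in dict(dial_centre=.098,zero_mark=.096,needle_tip=.096,focus_mark=.132,gauge=0).items():
  for r in arm.landmark_of("wrist",n)[:2]:
    p=back("wrist",r["point"],z=z);P.setdefault(n,p)
    print(n,round(r["confidence"],2),np.round(r["point"],1),p)
c=P["dial_centre"]
# rectified top view: 60 mm square at z=.096, up=+x, left=+y
h=.033;w=[(h,h),(h,-h),(-h,-h),(-h,h)]
src=np.float32([proj("wrist",[c[0]+x,c[1]+y,.096]) for x,y in w])
M=cv2.getPerspectiveTransform(src,np.float32([(0,0),(500,0),(500,500),(0,500)]))
cv2.imwrite(sys.argv[1],cv2.warpPerspective(a,M,(500,500),flags=cv2.INTER_CUBIC))
cv2.imwrite("raw_"+sys.argv[1].split("/")[-1],a)
E
python3 dial.py pics/d1.png
```

```text
3.725 [ 0.5236 -0.0456  0.1591]
dial_centre 0.68 [252.4 169.6] [ 0.5332 -0.0147  0.098 ]
zero_mark 0.73 [219.4 174.5] [ 0.5128 -0.0135  0.096 ]
focus_mark 0.8 [495.4 146.4] [ 0.6533 -0.0236  0.132 ]
gauge 0.74 [251.5 147.4] [ 0.5343 -0.0142  0.    ]
gauge 0.25 [218.6 174.3] [ 0.4985 -0.0318  0.    ]
```

View pics/d1.png

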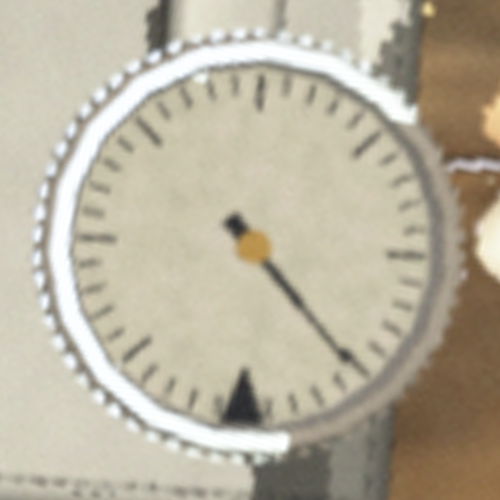

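The rectified view (up = +x, left = +y) shows the wedge zero mark at (243,395), the needle's long end at (350,357) and the dial's middle at (251,247). The needle is about 45° counterclockwise of the zero mark. Next I'll grip the bezel.

Request:
move_arm --offset '[[0.2,0.62,0],[0.2,0.62,0],[0,0,-0.67],[0,0,-0.67],[0,0,-0.67],[0,0,-0.67],[0,0,0]]' --dr '[[0,0,0],[0,0,0],[0,0,0],[0,0,0],[0,0,0],[0,0,0],[0,0,0]]' --jaw '[1,1,1,1,1,1,1]'

```text
t: 4.9
position: [0.5335, -0.0136, 0.092]
ee_rot: [[0.226, 0.974, -0.003], [0.974, -0.226, 0.0], [-0.0, -0.003, -1.0]]
contact_force: [0.2, 0.7, 0.1]
opening: 1.0
finger_force: 0.0
```

Request:
move_arm --offset '[[0,0,0],[0,0,0],[0,0,0],[0,0,0]]' --dr '[[0,0,0],[0,0,0],[0,0,0],[0,0,0]]' --jaw '[0.6,0.6,0.6,0.6]'

```text
t: 5.4
position: [0.533, -0.0138, 0.0945]
ee_rot: [[0.227, 0.974, -0.002], [0.974, -0.227, 0.002], [0.001, -0.003, -1.0]]
contact_force: [-6.0, 2.3, 5.7]
opening: 0.635
finger_force: 62.2
```

Request:
move_arm --offset '[[0,0,0],[0,0,0],[0,0,0],[0,0,0],[0,0,0],[0,0,0],[0,0,0],[0,0,0]]' --dr '[[0,0,1],[0,0,1],[0,0,1],[0,0,1],[0,0,1],[0,0,1],[0,0,1],[0,0,1]]' --jaw '[0.6,0.6,0.6,0.6,0.6,0.6,0.6,0.6]'

```text
t: 6.4
position: [0.5309, -0.014, 0.0944]
ee_rot: [[-0.455, 0.891, -0.006], [0.891, 0.455, 0.001], [0.004, -0.005, -1.0]]
contact_force: [-10.3, 1.1, 11.5]
opening: 0.631
finger_force: 62.8
```

Request:
move_arm --offset '[[0,0,0],[0,0,0],[0,0,0]]' --dr '[[0,0,1],[0,0,0],[0,0,0]]' --jaw '[0.6,0.6,0.6]'

```text
t: 6.78
position: [0.5307, -0.0142, 0.0944]
ee_rot: [[-0.528, 0.849, -0.007], [0.849, 0.528, 0.001], [0.004, -0.005, -1.0]]
contact_force: [-11.9, 1.2, 10.4]
opening: 0.635
finger_force: 62.9
```

```bash
python3 dial.py pics/d2.png
```

```text
6.775 [ 0.5307 -0.0142  0.0944]
dial_centre 0.92 [246.1 275.1] [ 0.5315 -0.0158  0.098 ]
zero_mark 0.73 [203.2 280.4] [ 0.5175 -0.0291  0.096 ]
gauge 0.78 [249.  203.2] [ 0.5314 -0.0142  0.    ]
```

View pics/d2.png

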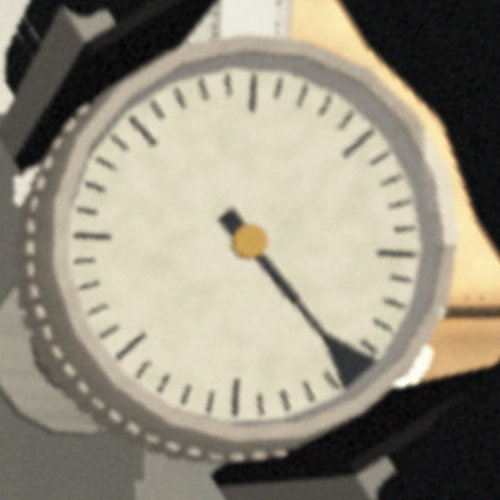

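The rectified view shows the wedge at (355,372), now under the needle's end. I'll fit the remaining error numerically.

```bash
cat > fit.py <<'E'
import cv2,numpy as np,sys
# angles ccw from -x (image down); images: up=+x,left=+y
for f,hub,c in [("pics/d1.png",(252,245),(252,248)),("pics/d2.png",(250,241),(244.5,244.5))]+([(sys.argv[1],eval(sys.argv[2]),eval(sys.argv[3]))] if len(sys.argv)>1 else []):
    g=cv2.cvtColor(cv2.imread(f),cv2.COLOR_BGR2GRAY).astype(float)
    y,x=np.mgrid[:500,:500];r=np.hypot(x-hub[0],y-hub[1])
    for lim in (85,105):
        w=np.clip(150-g,0,None)*(r<lim)*(r>18);ys,xs=np.nonzero(w>10);W=w[ys,xs]
        p=np.c_[xs,ys].astype(float);m=np.average(p,axis=0,weights=W);C=np.cov((p-m).T,aweights=W)
        v=np.linalg.eigh(C)[1][:,1];v*=np.sign(v[1]);print(f,"needle",np.degrees(np.arctan2(v[0],v[1])))
    best=None
    th=np.radians(np.arange(0,360,.25))
    for cx in np.arange(c[0]-4,c[0]+4.1,1):
      for cy in np.arange(c[1]-4,c[1]+4.1,1):
        s=0
        for R in (146,150,154,158):
            s=s+cv2.remap(g.astype(np.float32),(cx+R*np.sin(th)).astype(np.float32)[None],(cy+R*np.cos(th)).astype(np.float32)[None],cv2.INTER_LINEAR)[0]
        s=255*4-s;F=np.sum(s*np.exp(-40j*th))
        if best is None or abs(F)>abs(best[0]): best=(F,cx,cy)
    F,cx,cy=best;a=np.degrees(-np.angle(F))/40;print("tick phase mod 9:",a%9,"centre",cx,cy,"amp",abs(F))
E
python3 fit.py
```

```text
pics/d1.png needle 39.118550745365475
pics/d1.png needle 39.112503770175124
tick phase mod 9: 5.715100989824428 centre 251.0 246.0 amp 47417.87314671474
pics/d2.png needle 39.0778198395189
pics/d2.png needle 39.08179174747985
tick phase mod 9: 5.683532393021068 centre 243.5 244.5 amp 73571.24181624805
```

The needle is at 39.1° and the zero mark at 41.7°, so I'll turn back 2.6°.

Request:
move_arm --offset '[[0,0,0],[0,0,0],[0,0,0]]' --dr '[[0,0,-0.52],[0,0,0],[0,0,0]]' --jaw '[0.6,0.6,0.6]'

```text
t: 7.45
position: [0.5308, -0.0141, 0.0944]
ee_rot: [[-0.489, 0.872, -0.006], [0.872, 0.489, 0.001], [0.004, -0.005, -1.0]]
contact_force: [-10.4, 1.5, 10.7]
opening: 0.636
finger_force: 62.9
```

Request:
move_arm --offset '[[0,0,0],[0,0,0],[0,0,0],[0,0,0],[0,0,0.8],[0,0,1],[0,0,0.8],[0,0,0]]' --dr '[[0,0,0],[0,0,0],[0,0,0],[0,0,0],[0,0,0],[0,0,0],[0,0,0],[0,0,0]]' --jaw '[1,1,1,1,1,1,1,1]'

```text
t: 8.45
position: [0.5359, -0.0148, 0.1599]
ee_rot: [[-0.489, 0.872, 0.004], [0.872, 0.489, -0.0], [-0.002, 0.003, -1.0]]
contact_force: [0.7, -0.5, 0.0]
opening: 0.999
finger_force: 0.0
```

```bash
python3 dial.py pics/d3.png; python3 fit.py pics/d3.png "(250,245)" "(250,247)" | tail -3
```

```text
8.45 [ 0.5359 -0.0148  0.1599]
dial_centre 0.97 [240.7 217.1] [ 0.53   -0.0157  0.098 ]
zero_mark 0.81 [208.2 219. ] [ 0.5124 -0.0274  0.096 ]
gauge 0.7 [241.  177.1] [ 0.5256 -0.0138  0.    ]
pics/d3.png needle 39.131438549029134
pics/d3.png needle 39.18175346808877
tick phase mod 9: 7.709580686296622 centre 246.0 243.0 amp 23198.286356751196
```

View pics/d3.png

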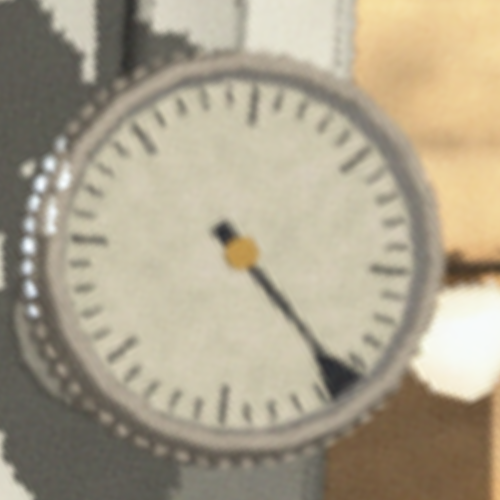

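```bash
python3 fit.py pics/d3.png "(241,254)" "(240,254)" | tail -3
```

```text
pics/d3.png needle 39.03904909090811
pics/d3.png needle 39.08956148972733
tick phase mod 9: 3.139290837941174 centre 238.0 255.0 amp 59194.7320958025
```

The zero mark is at 39.1° and the needle at 39.1°, so the dial is zeroed. On to the black loupe.

Request:
move_arm --offset '[[0,0.93,0.4],[0,0.93,0.4],[0,0.93,0.4],[0,0.93,0.4],[0,0.93,0],[0,0.93,0],[0,0.93,0]]' --dr '[[0,0,0.73],[0,0,0.73],[0,0,0.73],[0,0,0.73],[0,0,0.73],[0,0,0.73],[0,0,0.73]]' --jaw '[1,1,1,1,1,1,1]'

```text
t: 9.62
position: [0.5341, 0.1487, 0.1975]
ee_rot: [[-0.818, 0.575, -0.001], [0.575, 0.818, -0.0], [0.001, -0.001, -1.0]]
contact_force: [0.2, -1.1, 0.1]
opening: 0.997
finger_force: 0.0
```

Request:
move_arm --offset '[[0,0.93,0],[0,0.93,0],[0,0.93,0],[0,0.93,0],[0,0.93,0],[0,0.93,0],[0,0.93,0],[0,0,0]]' --dr '[[0,0,0.73],[0,0,0.73],[0,0,0.73],[0,0,0.73],[0,0,0.73],[0,0,0.73],[0,0,0.73],[0,0,0]]' --jaw '[1,1,1,1,1,1,1,1]'

```text
t: 10.62
position: [0.5342, 0.3129, 0.198]
ee_rot: [[-0.986, 0.164, -0.0], [0.164, 0.986, 0.0], [0.0, 0.0, -1.0]]
contact_force: [-0.4, -0.3, 0.2]
opening: 1.002
finger_force: 0.0
```

```bash
cat > loupe.py <<'E'
from h import *
import sys
np.set_printoptions(precision=4,suppress=True)
o=arm.get_obs();print(o["t"],o["position"],o["qpos"])
a,d=arm.camera("wrist");cv2.imwrite(sys.argv[1],a)
for n,z in dict(loupe=0,lens_centre=.011).items():
  for r in arm.landmark_of("wrist",n)[:3]:
    print(n,round(r["confidence"],2),np.round(r["point"],1),back("wrist",r["point"],z=z))
for r in arm.silhouettes("wrist","loupe")[:2]:
    px=np.argwhere(r["pixels"])[:,::-1];P=np.array([back("wrist",q,z=.018) for q in px])[:,:2]
    (c,wh,ang)=cv2.minAreaRect(P.astype(np.float32)*1000)
    print("sil",r["confidence"],r["box"],len(P),np.array(c),np.array(wh),ang)
    b=cv2.boxPoints((c,wh,ang));print(b)
E
python3 loupe.py pics/l1.png
```

```text
10.625 [0.5342 0.3129 0.198 ] [30.3565 28.9124 14.2034 75.2883  0.0049 39.7862]
loupe 0.86 [101.5 248.6] [0.5948 0.1319 0.    ]
loupe 0.83 [260.  136.2] [0.4998 0.3299 0.    ]
lens_centre 0.73 [253.8 212.7] [0.5772 0.31   0.011 ]
lens_centre 0.62 [136.8 201.2] [0.5439 0.1906 0.011 ]Traceback (most recent call last):
  File "loupe.py", line 10, in <module>
    px=np.argwhere(r["pixels"])[:,::-1];P=np.array([back("wrist",q,z=.018) for q in px])[:,:2]
                                                    ~~~~^^^^^^^^^^^^^^^^^^
  File "h.py", line 4, in back
    c=arm.calibration(cam);K=c["intrinsics"];T=np.linalg.inv(c["camera_from_world"])
ValueError: time passes only in moves, steps and waits
```

View pics/l1.png

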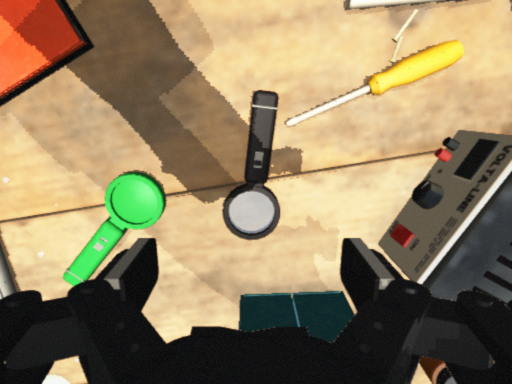

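The picture shows two candidates: the green loupe at (120,220) and the black one at (256,165), with its handle from (264,95) to (257,180) and its lens at (252,210). The black handle and ring with a clear lens is the one meant, and this close view confirms it. I'll align with the handle and descend partway.

Request:
move_arm --offset '[[-0.34,0.25,0],[-0.34,0.25,0],[0,0,-0.9],[0,0,-0.9],[0,0,-0.9],[0,0,-0.9],[0,0,0]]' --dr '[[0,0,-0.5],[0,0,-0.5],[0,0,0],[0,0,0],[0,0,0],[0,0,0],[0,0,0]]' --jaw '[1,1,1,1,1,1,1]'

```text
t: 11.7
position: [0.5163, 0.3215, 0.1065]
ee_rot: [[-0.967, 0.254, -0.004], [0.254, 0.967, -0.003], [0.003, -0.004, -1.0]]
contact_force: [0.1, 0.3, 0.8]
opening: 0.998
finger_force: 0.0
```

```bash
python3 - <<'E'
s=open('loupe.py').read().split("for r in arm.sil")[0];open('loupe.py','w').write(s)
E
python3 loupe.py pics/l2.png
```

```text
11.7 [0.5163 0.3215 0.1065] [31.9193 31.5571  4.3778 63.0904 -0.0083 46.6323]
lens_centre 0.94 [251.8 272.5] [0.5789 0.3114 0.011 ]
lens_centre 0.68 [ 99.5 273.9] [0.549  0.1929 0.011 ]
```

View pics/l2.png

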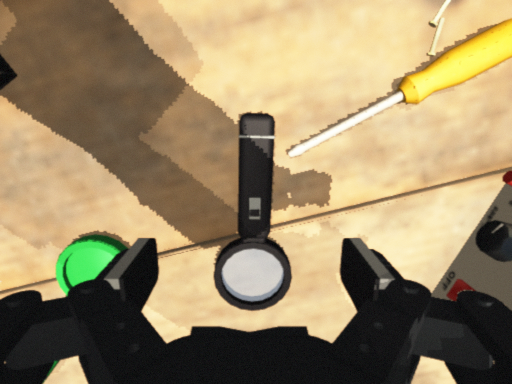

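The picture shows the black loupe between the jaws, aligned with them: handle from (257,115) to (256,237), lens at (252,272). I'll descend and grip.

Request:
move_arm --offset '[[0.16,0.16,0],[0,0,-0.8],[0,0,-0.8],[0,0,-0.8],[0,0,-0.5],[0,0,-0.3],[0,0,0],[0,0,0]]' --dr '[[0,0,0],[0,0,0],[0,0,0],[0,0,0],[0,0,0],[0,0,0],[0,0,0],[0,0,0]]' --jaw '[1,1,1,1,1,1,1,1]'

```text
t: 12.85
position: [0.522, 0.3276, 0.0291]
ee_rot: [[-0.968, 0.253, 0.001], [0.253, 0.968, 0.001], [-0.001, 0.001, -1.0]]
contact_force: [0.2, 0.6, -0.6]
opening: 1.001
finger_force: 0.0
```

Request:
move_arm --offset '[[0,0,0],[0,0,0],[0,0,0],[0,0,0],[0,0,0],[0,0,0]]' --dr '[[0,0,0],[0,0,0],[0,0,0],[0,0,0],[0,0,0],[0,0,0]]' --jaw '[0.15,0.15,0.15,0.15,0.15,0.15]'

```text
t: 13.6
position: [0.5218, 0.3275, 0.0287]
ee_rot: [[-0.968, 0.253, 0.001], [0.253, 0.968, 0.0], [-0.001, 0.001, -1.0]]
contact_force: [0.4, -1.0, 2.4]
opening: 0.267
finger_force: 60.3
```

Request:
move_arm --offset '[[0,0,0.3],[0,0,0.8],[0,0,0.9],[0,0,0.9],[0,0,0.9],[0,0,0.9],[0,0,0.9],[0,0,0.8]]' --dr '[[0,0,0],[0,0,0],[0,0,0],[0,0,0],[0,0,0],[0,0,0],[0,0,0],[0,0,0]]' --jaw '[0.15,0.15,0.15,0.15,0.15,0.15,0.15,0.15]'

```text
t: 14.6
position: [0.5211, 0.3271, 0.1889]
ee_rot: [[-0.968, 0.253, -0.001], [0.253, 0.968, -0.0], [0.001, -0.001, -1.0]]
contact_force: [-0.1, -0.4, -0.6]
opening: 0.26
finger_force: 59.8
```

Request:
move_arm --offset '[[-0.08,-0.4,0],[-0.12,-0.8,0],[-0.12,-0.8,0],[-0.12,-0.8,0],[-0.12,-0.8,0],[-0.12,-0.8,0],[-0.12,-0.8,0],[-0.12,-0.8,0]]' --dr '[[0,0,0],[0,0,0],[0,0,0],[0,0,0],[0,0,0],[0,0,0],[0,0,0],[0,0,0]]' --jaw '[0.15,0.15,0.15,0.15,0.15,0.15,0.15,0.15]'

```text
t: 15.6
position: [0.4983, 0.1759, 0.1884]
ee_rot: [[-0.968, 0.253, 0.0], [0.253, 0.968, 0.0], [-0.0, 0.0, -1.0]]
contact_force: [1.0, 0.1, -1.4]
opening: 0.264
finger_force: 59.8
```

Request:
move_arm --offset '[[-0.12,-0.8,0],[-0.12,-0.8,0],[-0.12,-0.8,0],[-0.12,-0.8,0],[-0.12,-0.8,0],[-0.12,-0.8,0],[-0.12,-0.8,0],[-0.12,-0.8,0]]' --dr '[[0,0,0],[0,0,0],[0,0,0],[0,0,0],[0,0,0],[0,0,0],[0,0,0],[0,0,0]]' --jaw '[0.15,0.15,0.15,0.15,0.15,0.15,0.15,0.15]'

```text
t: 16.6
position: [0.4742, 0.016, 0.1884]
ee_rot: [[-0.968, 0.253, 0.0], [0.253, 0.968, -0.0], [-0.0, 0.0, -1.0]]
contact_force: [-0.4, -0.0, -0.8]
opening: 0.263
finger_force: 59.8
```

```bash
cat > fin.py <<'E'
from h import *
import sys
np.set_printoptions(precision=4,suppress=True)
o=arm.get_obs();print(o["t"],o["position"],o["contact_force"],o["moment"],o["opening"])
zl=float(sys.argv[2])
a,d=arm.camera("wrist");cv2.imwrite(sys.argv[1],cv2.resize(a,(768,576),interpolation=cv2.INTER_CUBIC));np.save("d.npy",d)
for n,z in dict(loupe=zl-.011,lens_centre=zl,dial_centre=.098,zero_mark=.096).items():
  for r in arm.landmark_of("wrist",n)[:2]:
    print(n,round(r["confidence"],2),np.round(r["point"],1),back("wrist",r["point"],z=z))
# depth points on the loupe's handle/ring: height by world z
T=np.linalg.inv(arm.calibration("wrist")["camera_from_world"]);K=arm.calibration("wrist")["intrinsics"]
v,u=np.mgrid[:384,:512];ok=d>0
q=np.stack([(u-K[0,2])/K[0,0]*d,(v-K[1,2])/K[1,1]*d,d,np.ones_like(d)],-1)@T.T
m=ok&(abs(q[...,2]-zl)<.025)&(v<300)&(a.max(2)<90)
b=np.linalg.norm(q[...,:2]-o["position"][:2],axis=-1)<.14
P=q[m&b][:,:3];print(len(P),np.percentile(P[:,2],[5,50,95]) if len(P) else "")
R=o["ee_rot"];ax=-R[:,0]
s=(P-o["position"])@ax
for lo in np.arange(-.08,.1,.01):
    k=(s>lo)&(s<lo+.01)
    if k.sum()>15: print(round(lo*1000),k.sum(),np.percentile(P[k,2],[10,50,90]))
E
python3 fin.py pics/f1.png 0.175
```

```text
16.6 [0.4742 0.016  0.1884] [-0.3782 -0.0397 -0.7613] [-0.0164 -0.0507 -0.0434] 0.2626411027383164
loupe 0.89 [379.1 253.6] [0.4983 0.0805 0.164 ]
loupe 0.65 [249.6 195.2] [0.4504 0.0233 0.164 ]
lens_centre 0.94 [251.6 345.2] [0.5277 0.0051 0.175 ]
lens_centre 0.82 [432. 202.] [0.4721 0.1053 0.175 ]
11144 [0.1779 0.1815 0.1923]
-70 869 [0.1783 0.1807 0.182 ]
-60 1226 [0.18   0.1816 0.1825]
-50 1275 [0.1799 0.1815 0.1825]
-40 1193 [0.1799 0.1815 0.1824]
-30 1122 [0.18   0.1815 0.1824]
-20 1848 [0.1791 0.1819 0.1951]
-10 1485 [0.1796 0.182  0.1934]
0 1014 [0.1804 0.1818 0.1887]
10 846 [0.1801 0.1814 0.1823]
20 264 [0.169  0.1762 0.1808]
```

View pics/f1.png

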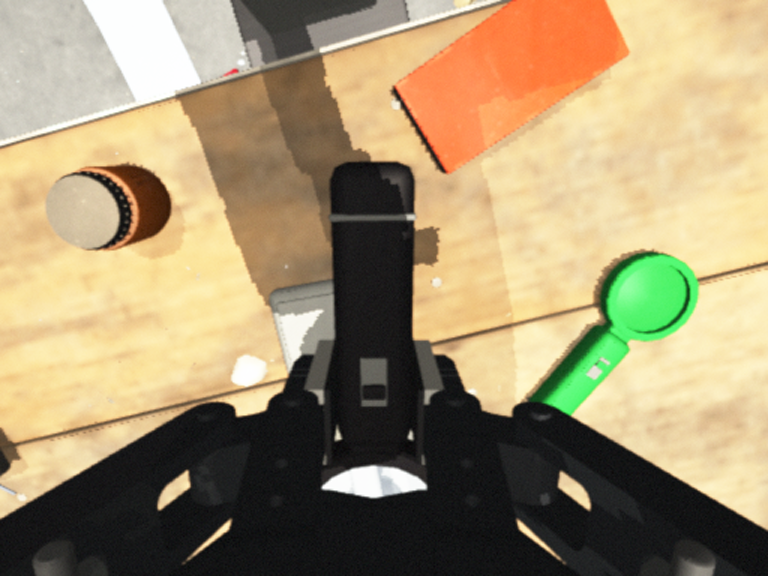

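The picture (768 px scale) shows the handle from (372,165) to (372,430), level and gripped cleanly, with the lens at (374,480) under the palm. Next I'll measure the collar's height with the scene camera.

Run:
```python
from h import *
np.set_printoptions(precision=4,suppress=True)
a,d=arm.camera("scene")
r=arm.landmark_of("scene","focus_mark");print([(x["confidence"],x["point"]) for x in r])
C=arm.calibration("scene");T=np.linalg.inv(C["camera_from_world"]);K=C["intrinsics"];print("cam",T[:3,3],K[0,0])
col=np.array([.532+.115*np.cos(.07),-.016-.115*np.sin(.07)])
for z in (.071,.126,.132,.138,.149): print(z,proj("scene",[*col,z]))
v,u=np.mgrid[:384,:512]
q=np.stack([(u-K[0,2])/K[0,0]*d,(v-K[1,2])/K[1,1]*d,d,np.ones_like(d)],-1)@T.T
m=(d>0)&(np.hypot(q[...,0]-col[0],q[...,1]-col[1])<.022)&(q[...,2]>.06)
for row in range(384):
    k=m[row]
    if k.any(): print(row,k.sum(),u[row][k].min(),u[row][k].max(),"z",q[row,k,2].mean(),"grey",a[row,k].mean(0).round(),"xy",q[row,k,:2].mean(0))
p=proj("scene",[*col,.12]).astype(int);cr=a[p[1]-40:p[1]+35,p[0]-50:p[0]+50]
cv2.imwrite("pics/c1.png",cv2.resize(cr,(800,600),interpolation=cv2.INTER_CUBIC));print(p)
```

```text
[(0.53, [297.3, 164.3])]
cam [-0.3817 -0.4471  0.5964] 441.0989258395455
0.071 [294.934  182.4841]
0.126 [295.2061 164.2476]
0.132 [295.2364 162.2145]
0.138 [295.2669 160.1728]
0.149 [295.3231 156.4065]
157 4 294 297 z 0.14667872575580537 grey [203. 224. 232.] xy [ 0.6483 -0.0239]
158 5 293 297 z 0.14631952483484922 grey [152. 170. 179.] xy [ 0.6419 -0.0251]
159 9 291 299 z 0.14267536932410374 grey [77. 88. 96.] xy [ 0.6436 -0.0245]
160 9 291 299 z 0.14082663689466254 grey [81. 90. 95.] xy [ 0.6412 -0.0255]
161 10 290 299 z 0.13945419319922758 grey [77. 84. 89.] xy [ 0.6372 -0.0257]
162 10 290 299 z 0.1371926648337123 grey [36. 39. 42.] xy [ 0.6358 -0.0264]
163 9 291 299 z 0.13419026547378726 grey [33. 35. 38.] xy [ 0.6365 -0.0276]
164 9 291 299 z 0.13161671166848782 grey [43. 50. 58.] xy [ 0.6358 -0.0279]
165 6 293 298 z 0.12977325391678182 grey [50. 57. 63.] xy [ 0.634  -0.0302]
166 5 293 297 z 0.12429292248905106 grey [66. 74. 77.] xy [ 0.639  -0.0267]
167 5 293 297 z 0.12109675839385203 grey [67. 75. 79.] xy [ 0.6395 -0.0265]
168 5 293 297 z 0.11723535685325262 grey [66. 74. 77.]
[... 941 characters left out ...]
 298 z 0.07759263676952771 grey [82. 92. 99.] xy [ 0.6433 -0.0271]
182 9 292 300 z 0.07266588719897658 grey [109. 123. 129.] xy [ 0.6476 -0.0269]
183 12 290 301 z 0.07080943645235564 grey [ 94. 105. 111.] xy [ 0.6446 -0.0266]
184 13 289 301 z 0.0695469363847257 grey [ 88.  97. 102.] xy [ 0.6406 -0.0268]
185 14 288 301 z 0.06878633846658343 grey [ 97. 109. 112.] xy [ 0.6356 -0.0275]
186 13 288 301 z 0.06664833004646412 grey [85. 94. 98.] xy [ 0.6343 -0.0293]
187 12 289 300 z 0.06491711872961177 grey [78. 84. 87.] xy [ 0.6313 -0.0293]
188 7 291 299 z 0.06250719488304153 grey [85. 91. 94.] xy [ 0.6308 -0.0315]
189 3 295 297 z 0.06118690735705697 grey [61. 66. 67.] xy [ 0.6285 -0.035 ]
[295 166]
```

View pics/c1.png

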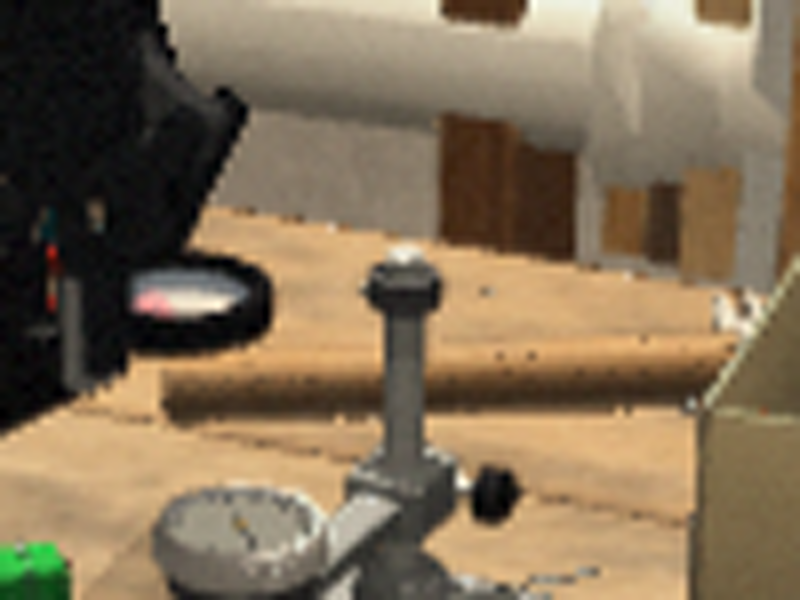

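The crop shows the collar at (403,290), just below the column's top at (403,250), so it sits in the upper part of its range, at about 136 mm. I'll yaw the hand so the wrist camera can measure it more finely from close by.

Request:
move_arm --offset '[[0.2,0,0.2],[0.2,0,0.2],[0.2,0,0.1],[0.2,0,0],[0.2,0,0],[0.2,0,0],[0.2,0,0],[0.2,0,0]]' --dr '[[0,0,-1],[0,0,-1],[0,0,-1],[0,0,-1],[0,0,-1],[0,0,-1],[0,0,-1],[0,0,-1]]' --jaw '[0.15,0.15,0.15,0.15,0.15,0.15,0.15,0.15]'

```text
t: 17.95
position: [0.5147, 0.0181, 0.2007]
ee_rot: [[-0.578, 0.816, -0.0], [0.816, 0.578, 0.0], [0.0, -0.0, -1.0]]
contact_force: [0.6, 0.1, -1.2]
opening: 0.262
finger_force: 59.9
```

Request:
move_arm --offset '[[0.2,0,0],[0.2,0,0],[0.2,0,0],[0.2,0,0],[0.2,0,0],[0.2,0,0],[0.2,0,0],[0.2,0,0]]' --dr '[[0,0,-1],[0,0,-1],[0,0,-1],[0,0,-1],[0,0,-1],[0,0,-1],[0,0,-1],[0,0,-1]]' --jaw '[0.15,0.15,0.15,0.15,0.15,0.15,0.15,0.15]'

```text
t: 18.95
position: [0.5547, 0.0181, 0.2006]
ee_rot: [[0.082, 0.997, -0.0], [0.997, -0.082, 0.0], [0.0, -0.0, -1.0]]
contact_force: [0.4, 0.1, -1.1]
opening: 0.263
finger_force: 59.9
```

Run:
```python
from h import *
np.set_printoptions(precision=4,suppress=True)
o=arm.get_obs();print(o["t"],o["position"],o["ee_rot"][:,0])
a,d=arm.camera("wrist");cv2.imwrite("raw_col.png",a)
C=arm.calibration("wrist");T=np.linalg.inv(C["camera_from_world"]);K=C["intrinsics"]
for x in arm.landmark_of("wrist","focus_mark"): print(x["confidence"],x["point"],back("wrist",x["point"],z=.136))
v,u=np.mgrid[:384,:512]
q=np.stack([(u-K[0,2])/K[0,0]*d,(v-K[1,2])/K[1,1]*d,d,np.ones_like(d)],-1)@T.T
np.save("q.npy",q)
near=(d>0)&(np.hypot(q[...,0]-.6465,q[...,1]+.024)<.03)&(q[...,2]>.04)
top=near&(q[...,2]>.145);print("top n",top.sum(),q[top][:,:3].mean(0))
c=q[top][:,:2].mean(0)
rr=np.hypot(q[...,0]-c[0],q[...,1]-c[1])
h,e=np.histogram(q[near][:,2],bins=np.arange(.05,.156,.002))
for i in range(len(h)):
    k=near&(q[...,2]>=e[i])&(q[...,2]<e[i+1])
    if k.any(): print(round(e[i]*1000),h[i],"r",np.percentile(rr[k],[10,50,90])*1000,"grey",a[k].mean().round(),q[k][:,:2].mean(0))
```

```text
18.95 [0.5547 0.0181 0.2006] [0.0823 0.9966 0.0001]
0.94 [391.1, 265.5] [ 0.6477 -0.0243  0.136 ]
top n 380 [ 0.6466 -0.0227  0.1485]
50 7 r [17.3342 19.1383 27.523 ] grey 90.0 [ 0.6446 -0.0209]
52 39 r [14.0554 17.3485 25.985 ] grey 73.0 [ 0.6451 -0.0146]
54 34 r [14.2474 18.9453 26.9964] grey 70.0 [ 0.6449 -0.0195]
56 47 r [14.0328 18.0848 26.2493] grey 66.0 [ 0.6413 -0.0142]
58 52 r [14.348  18.3182 26.5805] grey 65.0 [ 0.6443 -0.0208]
60 61 r [14.6862 20.5212 28.2555] grey 75.0 [ 0.6412 -0.0221]
62 99 r [16.3249 21.0302 28.46  ] grey 132.0 [ 0.6349 -0.023 ]
64 271 r [16.8374 23.2041 28.6747] grey 189.0 [ 0.6294 -0.0228]
66 115 r [14.8743 18.5081 29.5713] grey 115.0 [ 0.6399 -0.0234]
68 206 r [12.2983 15.9123 19.9853] grey 161.0 [ 0.6447 -0.0205]
70 577 r [ 7.7135 12.3011 16.4495] grey 185.0 [ 0.645  -0.0209]
72 49 r [ 5.5618  7.9244 13.4482] grey 150.0 [ 0.6444 -0.0204]
74 16 r [5.0422 5.6849 6.2502] grey 90.0 [ 0.6434 -0.0198]
76 21 r [5.1709 5.6797 6.2242] grey 87.0 [ 0.6445 -0.0191]
78 16 r [5.1097 5.6421 6.3412] grey 91.0 [ 0.6436 -0.0203]
80 24 r [5.0307 5.7647 6.2506] grey 
[... 1325 characters left out ...]
5 -0.0169]
130 44 r [10.4548 11.0083 11.9234] grey 72.0 [ 0.6418 -0.0164]
132 49 r [10.3374 11.0139 11.9085] grey 55.0 [ 0.641  -0.0171]
134 65 r [10.5841 11.336  13.0543] grey 67.0 [ 0.6411 -0.016 ]
136 88 r [10.4317 11.2329 12.9325] grey 102.0 [ 0.6414 -0.0147]
138 81 r [10.2267 11.0208 12.0685] grey 66.0 [ 0.6412 -0.0161]
140 434 r [ 6.5369  9.5363 11.6734] grey 134.0 [ 0.6458 -0.0198]
142 113 r [ 5.3522  8.6794 11.0209] grey 125.0 [ 0.6458 -0.0194]
144 50 r [4.8731 5.7035 6.5108] grey 93.0 [ 0.6442 -0.02  ]
146 70 r [4.2553 5.5208 7.4274] grey 184.0 [ 0.6456 -0.0209]
148 278 r [2.0739 4.6029 6.3687] grey 245.0 [ 0.647  -0.0232]
150 11 r [0.8484 4.3437 5.1412] grey 251.0 [ 0.6469 -0.0236]
```

The collar spans 129.4–141.4 mm, so its middle is at about 135.4 mm. The same view puts the column's top at 148.8 mm (149 expected) and the arm's top at 71, so the scale holds. I'll go back over the dial and lower the loupe.

Request:
move_arm --offset '[[-0.19,-0.05,0],[-0.19,-0.05,0],[-0.19,-0.05,0],[-0.19,-0.05,0],[-0.19,-0.05,0],[-0.19,-0.05,0],[-0.19,-0.05,0],[-0.19,-0.05,0]]' --dr '[[0,0,1],[0,0,1],[0,0,1],[0,0,1],[0,0,1],[0,0,1],[0,0,1],[0,0,1]]' --jaw '[0.15,0.15,0.15,0.15,0.15,0.15,0.15,0.15]'

```text
t: 20.05
position: [0.5161, 0.0077, 0.2008]
ee_rot: [[-0.583, 0.812, -0.0], [0.812, 0.583, 0.0], [0.0, -0.0, -1.0]]
contact_force: [-0.1, 0.2, -1.6]
opening: 0.258
finger_force: 59.7
```

Request:
move_arm --offset '[[-0.19,-0.05,0],[-0.19,-0.05,0],[-0.19,-0.05,0],[-0.19,-0.05,0],[-0.19,-0.05,0],[-0.19,-0.05,0],[-0.19,-0.05,0],[-0.19,-0.05,0]]' --dr '[[0,0,1],[0,0,1],[0,0,1],[0,0,1],[0,0,1],[0,0,1],[0,0,1],[0,0,1]]' --jaw '[0.15,0.15,0.15,0.15,0.15,0.15,0.15,0.15]'

```text
t: 21.05
position: [0.4781, -0.0023, 0.2008]
ee_rot: [[-0.969, 0.247, -0.0], [0.247, 0.969, 0.0], [0.0, 0.0, -1.0]]
contact_force: [0.1, -0.4, -1.4]
opening: 0.265
finger_force: 59.7
```

Request:
move_arm --offset '[[0,0,-0.5],[0,0,-0.5],[0,0,-0.5],[0,0,-0.4],[0,0,0],[0,0,0],[0,0,0],[0,0,0]]' --dr '[[0,0,0],[0,0,0],[0,0,0],[0,0,0],[0,0,0],[0,0,0],[0,0,0],[0,0,0]]' --jaw '[0.15,0.15,0.15,0.15,0.15,0.15,0.15,0.15]'

```text
t: 22.05
position: [0.4788, -0.0027, 0.1537]
ee_rot: [[-0.968, 0.253, 0.001], [0.253, 0.968, -0.0], [-0.001, 0.0, -1.0]]
contact_force: [0.1, 0.9, -1.0]
opening: 0.265
finger_force: 59.8
```

```bash
python3 fin.py f2.png 0.1354
python3 - <<'E'
from h import *
np.set_printoptions(precision=4,suppress=True)
for cam in("scene","top"):
  a,d=arm.camera(cam)
  C=arm.calibration(cam);T=np.linalg.inv(C["camera_from_world"])
  for n,z in (("lens_centre",.1354),("dial_centre",.098),("focus_mark",.1354)):
    for r in arm.landmark_of(cam,n)[:2]: print(cam,n,round(r["confidence"],2),np.round(r["point"],1),back(cam,r["point"],z=z))
  if cam=="scene":
    K=C["intrinsics"];v,u=np.mgrid[:384,:512]
    q=np.stack([(u-K[0,2])/K[0,0]*d,(v-K[1,2])/K[1,1]*d,d,np.ones_like(d)],-1)@T.T
    m=(d>0)&(a.max(2)<70)&(abs(q[...,2]-.135)<.012)&(q[...,0]>.50)&(q[...,0]<.58)&(abs(q[...,1]+.016)<.045)
    P=q[m][:,:3];print("ring",len(P),np.percentile(P,[2,10,50,90,98],axis=0))
    w=(d>0)&(q[...,2]>.088)&(q[...,2]<.1)&(q[...,0]>.49)&(q[...,0]<.58)&(abs(q[...,1]+.016)<.045)
    P=q[w][:,:3];print("bezel",len(P),np.percentile(P,[2,10,50,90,98],axis=0))
E
```

```text
22.05 [ 0.4788 -0.0027  0.1537] [ 0.1432  0.8543 -1.0286] [ 0.0185 -0.008   0.0116] 0.2650570507575921
loupe 0.9 [250.  197.7] [0.4578 0.0048 0.1244]
loupe 0.63 [409.  257.8] [0.5125 0.0795 0.1244]
lens_centre 0.91 [477.5 204.4] [0.4852 0.1097 0.1354]
10633 [0.1431 0.1465 0.1528]
-70 921 [0.1434 0.1458 0.1471]
-60 1204 [0.1451 0.1466 0.1475]
-50 1275 [0.145  0.1466 0.1475]
-40 1189 [0.1451 0.1465 0.1475]
-30 1102 [0.1451 0.1465 0.1474]
-20 1496 [0.1443 0.1467 0.154 ]
-10 1400 [0.1444 0.1469 0.1569]
0 967 [0.1453 0.1468 0.1492]
10 819 [0.1452 0.1464 0.1473]
20 260 [0.1339 0.141  0.1458]
scene lens_centre 0.81 [211.6 203.9] [0.3412 0.0499 0.1354]
scene lens_centre 0.77 [269.6 179. ] [ 0.5135 -0.0108  0.1354]
scene dial_centre 0.61 [274.8 191.4] [ 0.5241 -0.0198  0.098 ]
scene focus_mark 0.39 [294.7 161.1] [ 0.6458 -0.0228  0.1354]
ring 108 [[ 0.5004 -0.047   0.1316]
 [ 0.5023 -0.045   0.133 ]
 [ 0.5158 -0.0329  0.1377]
 [ 0.5561 -0.0172  0.1409]
 [ 0.5579 -0.0092  0.1418]]
bezel 226 [[ 0.5018 -0.0438  0.0885]
 [ 0.5053 -0.0391  0.0904]
 [ 0.5219 -0.0198  0.0958]
 [ 0.5449  0.0012  0.0976]
 [ 0.5542  0.0071  0.0982]]
top lens_centre 0.51 [198.5 197.5] [0.5232 0.1762 0.1354]
```

The lens mid-plane is at 135.6 mm, level, and centred on the dial to within 1–2 mm. The arm is still, so I'm handing in.

```bash
python3 -c "
from cell import arm
o=arm.get_obs();print(o['position'],o['joint_velocities'],o['opening'],o['finger_force']);print(arm.hand_in())"
```

```text
[ 0.47842556 -0.00271621  0.15328018] [-0.06980688  0.03409686  0.02354255  0.02901136 -0.13208941 -0.03496873] 0.2620760409363087 59.78156268596649
the job is handed in; nothing more can be done
None
```

I handed the job in: the dial is zeroed to within about 0.1°, and the robot is holding the black loupe by its handle, level and centred over the dial within about 2 mm. The lens is at 135.6 mm, with the collar's middle at about 135.4 mm.

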